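# Tumble a batch of bushings in the hand-cranked polisher

## Task

Polish the brass bushings in the bench polisher: press its release button so that the drawer springs out, load every bushing from the wooden tray into the drawer and push the drawer in until it latches, then turn the crank on top one full turn clockwise (seen from above), so that its knob is back at the rear by the white mark. Release the drawer again, stand all the bushings upright in the tray again and push the drawer shut till it latches. Do not turn the crank while the drawer is out, and leave the round tin and the small wooden block on the bench where they are.

Things in the scene. Friction and masses are not known exactly. Their poses are not given: they have to be found in the camera images.
- bushing_1: brass flanged bushing, loose, 0.08 kg, standing upright: round flange 32 mm across, 6 mm thick at the bottom, above it a barrel 22 mm across, 38 mm tall over all, bored 13 mm. At first in the wooden tray; two or three of the four are present (an absent one never has a pose). Origin: centre of the flange's underside, z up the axis. Grip the barrel from above, 8 to 36 mm over the origin.
- bushing_2: brass flanged bushing, loose, 0.08 kg, standing upright: round flange 32 mm across, 6 mm thick at the bottom, above it a barrel 22 mm across, 38 mm tall over all, bored 13 mm. At first in the wooden tray; two or three of the four are present (an absent one never has a pose). Origin: centre of the flange's underside, z up the axis. Grip the barrel from above, 8 to 36 mm over the origin.
- bushing_3: brass flanged bushing, loose, 0.08 kg, standing upright: round flange 32 mm across, 6 mm thick at the bottom, above it a barrel 22 mm across, 38 mm tall over all, bored 13 mm. At first in the wooden tray; two or three of the four are present (an absent one never has a pose). Origin: centre of the flange's underside, z up the axis. Grip the barrel from above, 8 to 36 mm over the origin.
- bushing_4: brass flanged bushing, loose, 0.08 kg, standing upright: round flange 32 mm across, 6 mm thick at the bottom, above it a barrel 22 mm across, 38 mm tall over all, bored 13 mm. At first in the wooden tray; two or three of the four are present (an absent one never has a pose). Origin: centre of the flange's underside, z up the axis. Grip the barrel from above, 8 to 36 mm over the origin.
- polisher: grey bench polisher, fixed; housing 165 mm deep (x), 150 mm wide (y), 66 mm tall. Origin: middle of the housing's front edge, on the bench; x points into the machine, away from the robot, z up (yaw 0.32 to 0.48). The drawer comes out of the front along -x. On top: the release button near the front right corner, further back a crank disc (92 mm across, its top 79 mm above the bench) on an upright axle.
- drawer_in (a point): centre of the drawer's inner floor, 10 mm above the bench (moves with the drawer; axes as the polisher's). Inside 105 mm along x, 115 mm along y; side and back walls 5 mm thick, 15 mm high over this floor; front panel 12 mm thick, 46 mm high over it. Fully out, all of it is open above, its back wall 10 mm in front of the housing. Contents under 45 mm tall go in.
- drawer_front (a point): middle of the top edge of the drawer's outer front face, 56 mm above the bench; the face is plain, 52 mm tall, 150 mm wide, its underside 4 mm above the bench. Push here along +x of the polisher to shut the drawer.
- drawer (a joint): how far the drawer is out, m: 0 fully in, about 0.002 latched, 0.120 fully out. A spring pushes it out (7 N when in, 2 N when out), damped (25 N per m/s): it takes a second or two. To latch it push it in right to its stop at 0; the last 20 mm need up to 5 N more (about 15 N in all) and it latches by itself.
- button_top (a point): centre of the top of the round black release button, 23 mm across, 83 mm above the bench when up. Pushed straight down; 10 mm of travel, spring 2 N rising to 5 N at the bottom, some 1 N more while the drawer is latched. The drawer is freed at about 7 mm; keep it down half a second, then let go: it comes up by itself.
- crank (a joint): angle of the crank disc, rad: 0 at the start with the knob at the rear (+x of the polisher from the axle), growing clockwise seen from above; 6.28 is one full turn. Stops at -0.1 and 8.0. It stays where it is left; turning it takes about 2 N at the knob.
- crank_axis (a point): point on the crank's vertical axle, 80 mm above the bench; the knob goes round it at 32 mm radius. Does not turn with the crank (axes as the polisher's).
- knob_top (a point): centre of the top of the crank's knob: an upright black round knob 19 mm across and 36 mm tall, standing 2 mm above the disc (its top 117 mm above the bench), 32 mm from the axle. It spins freely on its pin, so the hand that holds it may keep its direction while it goes round.
- tray_in (a point): centre of the inner floor of the fixed wooden tray beside the polisher (either side), 20 mm above the bench (point axes are the tray's): inside 115 mm along its x by 125 mm along its y, walls 5 mm thick rising 15 mm above this floor.
- handpiece_end (a point): lower end of the handpiece of a rotary tool that hangs, fixed, over the middle of the bench, right of the work: 21 mm thick, reaching from this point (367 mm above the bench) 150 mm straight up. Keep the wrist clear of it, and of the bench lamp's slanting arm, which at 600 mm height stands 160 mm further back and 250 mm left of this point.
- screw_tin: round tin 68 mm across, 31 mm tall, loose, right of the work; a bystander. Origin: centre of its underside.
- dap_block: small wooden block 36x50x16 mm, loose, right of the work; a bystander. Origin: centre of its underside.

How it is judged:
On the way, in this order (a step that is already met when the one before it is completed fails the run):
1. the drawer has sprung out (value of joint drawer above 0.11 m), for 0.2 s.
2. all bushings are in the drawer and it is latched shut (value of joint drawer below 0.008 m and x of bushing_1 in the frame of drawer_in between -0.054 and 0.054 m and y of bushing_1 in the frame of drawer_in between -0.059 and 0.059 m and z of bushing_1 in the frame of drawer_in between -0.005 and 0.02 m and x of bushing_2 in the frame of drawer_in between -0.054 and 0.054 m and y of bushing_2 in the frame of drawer_in between -0.059 and 0.059 m and z of bushing_2 in the frame of drawer_in between -0.005 and 0.02 m and x of bushing_3 in the frame of drawer_in between -0.054 and 0.054 m and y of bushing_3 in the frame of drawer_in between -0.059 and 0.059 m and z of bushing_3 in the frame of drawer_in between -0.005 and 0.02 m and x of bushing_4 in the frame of drawer_in between -0.054 and 0.054 m and y of bushing_4 in the frame of drawer_in between -0.059 and 0.059 m and z of bushing_4 in the frame of drawer_in between -0.005 and 0.02 m), for 0.3 s.
3. the crank has made one full turn clockwise with the drawer shut and the bushings in it (all of step 2 and value of joint crank between 5.93 and 6.63 rad), for 0.3 s.
4. the drawer has sprung out again (value of joint drawer above 0.11 m), for 0.2 s.
At the end, for the whole second after the job is handed in: Every bushing present stands upright (within 0.15 rad) and at rest on the floor of the wooden tray (its centre inside the rim), the drawer is shut (less than 8 mm out, latched), and the crank stands one full turn from its start (within 0.35 rad, 20 degrees) (x of bushing_1 in the frame of tray_in between -0.055 and 0.055 m and y of bushing_1 in the frame of tray_in between -0.06 and 0.06 m and z of bushing_1 in the frame of tray_in between -0.005 and 0.008 m and angle between each of bushing_1, bushing_2, bushing_3, bushing_4's own z axis and vertical below 0.15 rad and linear speed of each of bushing_1, bushing_2, bushing_3, bushing_4 below 0.02 m/s and x of bushing_2 in the frame of tray_in between -0.055 and 0.055 m and y of bushing_2 in the frame of tray_in between -0.06 and 0.06 m and z of bushing_2 in the frame of tray_in between -0.005 and 0.008 m and x of bushing_3 in the frame of tray_in between -0.055 and 0.055 m and y of bushing_3 in the frame of tray_in between -0.06 and 0.06 m and z of bushing_3 in the frame of tray_in between -0.005 and 0.008 m and x of bushing_4 in the frame of tray_in between -0.055 and 0.055 m and y of bushing_4 in the frame of tray_in between -0.06 and 0.06 m and z of bushing_4 in the frame of tray_in between -0.005 and 0.008 m and value of joint crank between 5.93 and 6.63 rad and value of joint drawer below 0.008 m and velocity of joint drawer below 0.01 m/s); the robot touches nothing.
It fails at once if the crank is turned while the drawer is out (value of joint drawer above 0.03 m and value of joint crank between 0.6 and 5.7 rad).
It fails at once if the round tin or the wooden block is pushed away (more than 30 mm) (distance of any of screw_tin, dap_block from where it was at the start of the episode above 0.03 m).
Of bushing_1, bushing_2, bushing_3, bushing_4 only 2 to 3 are there at a start; the rules pass over those that are not, and their reading is None.
At some moment in a run one of bushing_1, bushing_2, bushing_3, bushing_4 may be knocked a few centimetres aside while the robot is not near it.
It also fails if it takes over 208 s, if anything falls off the work surface, if the arm or the gripper's body presses on something with over 40 N, if the wrist force passes 120 N, or if a joint passes its speed limit or range.

## Robot

A 6-joint arm with a two-finger parallel gripper is mounted at the origin on a cart in front of the work surface, level with it; the furniture and walls round the work are solid. World frame = base frame: x ahead of the robot, y to its left, z up, the work surface at z = 0. Lengths are in m, angles in rad, forces in N, time in s.
With the tool pointing down it reaches from about 0.4 to 0.825 m from the base axis. Payload 7 kg.
Tool frame: the origin (TCP) lies midway between the tips of the shut fingers; the grasp point (between the pads) lies 19 mm behind it; z points along the fingers, y is the direction in which the jaws open and shut (so a half turn about z gives the same grasp; the last joint's range is limited). The gripper opens to 85 mm and grips with 20 to 120 N. Pads are 22 mm wide; open, the fingers measure 114 mm over their backs; the gripper's body (76 mm by 85 mm) begins 54 mm behind the grasp point. The pads swing forward as they close: fully open they stand 13 mm farther back than shut.
Start: joints at [1.439, 0.359, 0.012, 0, -1.224, -0.288], TCP at [0.275, 0.616, 0.231] pointing down, gripper open.
Joint ranges: [-3.07, 3.07], [-1.43, 2.12], [-1.02, 1.25], [-3.03, 1.67], [-3.05, -0], [-3.03, 3.03]. Speed limits (rad/s): [2.39, 2.39, 3.01, 3.14, 3.14, 3.14].

## Interface

Orientations are given as a unit quaternion [w, x, y, z].
In Python, from bench import r gives the robot as it stands.
- The arm moves only by the tool servo_tool, never from a script. Its argument "motion" is a list of rows, each an object with "dp": the shift along the tool's x, y, z in cm, a list of three; "turn": the turn, a rotation vector about the tool's x, y, z in degrees, a list of three; "grip": the closure, from 0 (fully open) to 1 (shut). A call has 1 to 8 rows; each row shifts and turns the commanded pose from where the row before left it, along the tool's axes as they then stand; what a row does not reach is not made up. A row lasts 1/8 s, in which the tool goes at most 62.5 mm and 10.7 degrees, less where a joint would pass 70% of its speed; a pose out of reach is approached as far as the arm can. A call is refused whole if a number of a shift passes 6.25 or a number of a turn 10.7, either way. A call with a gripper value outside its range is refused whole. The fingers move at their own pace and stop on an object; "newtons" is the grip in N (left out, the last holds). Time passes only in rows, so rows that do not move let the fingers close. It gives the time, the measured TCP pose, the force and the opening at its end, in the units of the state.
- r.get_state(): the state, without advancing time (a new reading comes with each control period).
- r.get_image(name): name is "side" or "top" or "wrist"; returns a dict with "image" (480x640x3 uint8, blue, green, red), "z_map" (480x640 float32, m along the optical axis (not along the pixel's ray), 0 where there is no reading), "fx", "fy", "cx", "cy" (pixels), "distortion" ([k1, k2, p1, p2, k3] as OpenCV has them; the pictures are not rectified), "R" (3x3) and "t" (3): a world point X has camera coordinates R X + t. Camera axes: x right, y down, z forward; pixel columns grow to the right and rows downward; lengths in m; the calibration is good to about 2 mm. A picture is of the moment at which its call begins.
- r.close_job(): hands the job in, once; it reports no verdict.
Trained networks look in the newest picture that a camera, given by its name, has taken for a name from the list of things; names that differ only in an ending like _2 or _b are one class to them, and where a whole thing is asked for, a point or a joint stands for the part that bears it (a point fixed in the world has none). Each returns a list of dicts, best first, with "p" (0 to 1); they miss things now and then, are a little off and sometimes report something else, mostly with a low value. They report only what shows in the picture. A call takes as long as a camera call.
- r.look_for(camera, target): "bbox" ([left, top, right, bottom] in pixels, round what is visible of it).
The state is a dict: "time": time; "joint_pos": joint angles; "qvel": joint speeds; "joint_torque": joint torques, N m; "ee_pos": TCP position; "tool_rot": TCP orientation; "wrist_force": force on the tool from outside, world axes, zero at the start; "wrist_torque": the same for the moment, N m; "opening": finger opening in m.
Only numpy, scipy, OpenCV 4.12 (cv2) and the standard library are available. Lean on these libraries where they do the work, as an engineer would, in place of code of your own. Each camera call takes 0.05 s, during which the arm holds its last target. There are 200 camera calls.

## Working session

There is one attempt and no reset: what is moved stays moved. The work goes in short steps, Python scripts to look and compute and a tool call to move; the robot and the scene stay as the last step left them, time stands still between calls to the robot, and variables do not carry over. Pictures are saved under pics/ and viewed, about 12 in all and at most 16, crops included, and the job is handed in when it is done.

Besides the shell and the picture viewer there is one more tool, called after "Call:" as a command line: name --argument value ..., lists and objects as JSON in quotes. servo_tool: Moves the arm, as the interface text tells. Its arguments: {"type":"object","properties":{"motion":{"type":"array","items":{"type":"object","properties":{"dp":{"type":"array","items":{"type":"number"}},"turn":{"type":"array","items":{"type":"number"}},"grip":{"type":"number"}}}},"newtons":{"type":"number"}},"required":["motion"]}

```bash
mkdir -p pics
cat > h.py <<'E'
import numpy as np,cv2
from bench import r
from scipy.spatial.transform import Rotation as Ro
def rot(s): w,x,y,z=s["tool_rot"]; return Ro.from_quat([x,y,z,w]).as_matrix()
def cloud(im):
    z=im["z_map"];K=np.array([[im["fx"],0,im["cx"]],[0,im["fy"],im["cy"]],[0,0,1.]])
    v,u=np.mgrid[0:480,0:640]
    p=cv2.undistortPoints(np.stack([u,v],-1).reshape(-1,1,2).astype(np.float64),K,np.array(im["distortion"])).reshape(480,640,2)
    c=np.dstack([p[...,0]*z,p[...,1]*z,z]); W=(c-np.array(im["t"]))@np.array(im["R"])
    W[z==0]=np.nan; return W
def tool(s,target):  # cm in tool axes
    return (rot(s).T@(np.array(target)-np.array(s["ee_pos"]))*100).round(2)
def pix(im,P):
    K=np.array([[im["fx"],0,im["cx"]],[0,im["fy"],im["cy"]],[0,0,1.]])
    return cv2.projectPoints(np.array(P,float).reshape(-1,1,3),cv2.Rodrigues(np.array(im["R"]))[0],np.array(im["t"],float),K,np.array(im["distortion"]))[0].reshape(-1,2)
E
python3 - <<'E'
from h import *
s=r.get_state(); print(s); print(rot(s).round(3))
for c in ["top","side"]:
    im=r.get_image(c); cv2.imwrite(f"pics/{c}0.png",im["image"]); np.save(f"{c}W.npy",cloud(im)); print(c,im["fx"],np.array(im["R"]).round(2),im["t"])
    for n in ["bushing_1","button_top","knob_top","tray_in","drawer_front","screw_tin","dap_block"]:
        print(n,[(np.round(d["bbox"]),round(d["p"],2)) for d in r.look_for(c,n)][:5])
E
```

```text
{'time': 0.0, 'joint_pos': array([ 1.43911392e+00,  3.59379173e-01,  1.10382222e-02, -3.37654660e-04,
       -1.22407838e+00, -2.88079274e-01]), 'qvel': array([-1.80899897e-03, -9.84007179e-04,  7.56354004e-04, -6.16465977e-04,
        7.01532532e-05, -9.81494190e-04]), 'joint_torque': array([ 2.79530534e-03, -5.83324206e+01,  2.93420166e+01,  6.93638742e+00,
       -5.87636547e-03,  2.79053687e-07]), 'ee_pos': array([0.27493597, 0.61593982, 0.23036193]), 'tool_rot': array([ 8.21422399e-04,  9.78043432e-01, -2.08399524e-01, -9.48556986e-05]), 'wrist_force': array([-0.20239473,  0.60784422,  0.19698772]), 'wrist_torque': array([ 0.04644731, -0.01132254, -0.03531948]), 'opening': 0.08580742127974345}
[[ 0.913 -0.408 -0.001]
 [-0.408 -0.913 -0.002]
 [ 0.     0.002 -1.   ]]
top 535.7251760505455 [[-0.03 -1.   -0.02]
 [-0.99  0.03 -0.13]
 [ 0.13  0.01 -0.99]] [0.16868276 0.53518124 1.4489058 ]
bushing_1 [(array([257., 256., 268., 265.]), 0.65), (array([269., 240., 282., 251.]), 0.51)]
button_top [(array([393., 205., 413., 217.]), 0.5)]
knob_top [(array([311., 204., 316., 216.]), 0.57), (array([245., 230., 309., 294.]), 0.54)]
tray_in []
drawer_front [(array([325., 214., 362., 260.]), 0.77)]
screw_tin [(array([399., 262., 430., 284.]), 0.64), (array([282., 180., 363., 261.]), 0.56)]
dap_block [(array([395., 202., 414., 218.]), 0.68)]
side 568.7340358197893 [[ 0.93 -0.38  0.02]
 [-0.17 -0.46 -0.87]
 [ 0.34  0.8  -0.49]] [-0.42690953  0.34436249  0.94712963]
bushing_1 [(array([258., 259., 268., 277.]), 0.72), (array([285., 262., 293., 283.]), 0.45)]
button_top []
knob_top []
tray_in [(array([228., 258., 303., 309.]), 0.7), (array([288., 298., 361., 335.]), 0.17)]
drawer_front [(array([292., 300., 358., 332.]), 0.86), (array([379., 358., 408., 384.]), 0.64)]
screw_tin [(array([289., 380., 326., 420.]), 0.96)]
dap_block [(array([382., 358., 409., 382.]), 0.89)]
```

Run:
```python
import cv2,numpy as np
a=cv2.imread("pics/top0.png")[160:320,220:450];b=cv2.imread("pics/side0.png")[220:430,200:430]
a=cv2.resize(a,None,fx=2.5,fy=2.5,interpolation=2);b=cv2.resize(b,None,fx=2.5,fy=2.5,interpolation=2)
cv2.imwrite("pics/a1.png",a);cv2.imwrite("pics/b1.png",b)
```

```text
(no output)
```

View pics/a1.png

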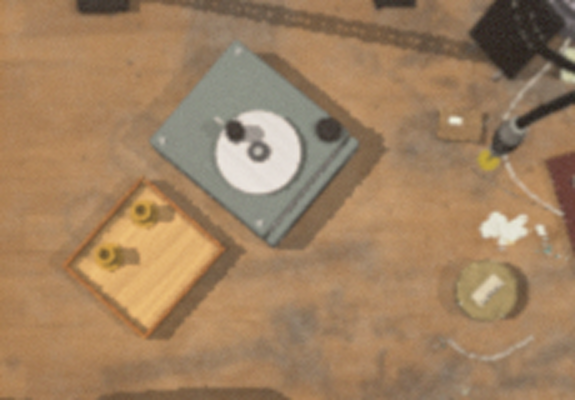

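View pics/b1.png

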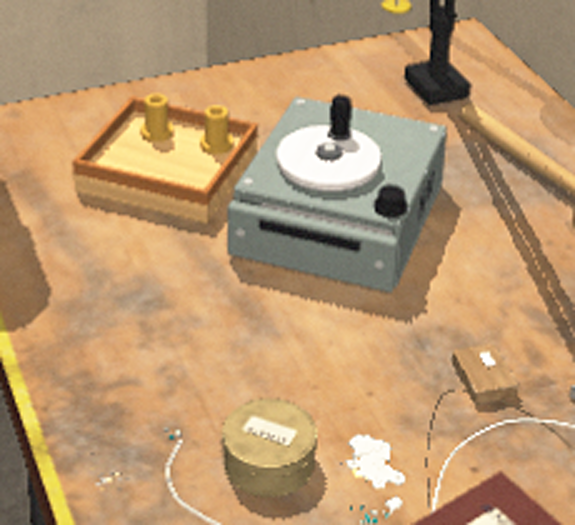

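Run:
```python
from h import *
W=np.load("topW.npy");P=W.reshape(-1,3);P=P[~np.isnan(P[:,0])]
def rect(m,nm):
    q=P[m]; print(nm,len(q),"z",np.median(q[:,2]).round(4)); 
    (c,sz,a)=cv2.minAreaRect((q[:,:2]*1000).astype(np.float32)); print("  c",np.round(c),np.round(sz),round(a,1),"mean",q.mean(0).round(4))
# region near pixels
u0,v0,u1,v1=220,160,390,300
R=W[v0:v1,u0:u1].reshape(-1,3);R=R[~np.isnan(R[:,0])];P=R
x,y,z=R.T
print(np.histogram(z,bins=np.arange(-.01,.14,.005)))
rect((z>.058)&(z<.072),"housing top")
rect((z>.073)&(z<.0815),"disc(+button)")
rect((z>.1),"knob")
for nm,(a,b,c,d) in dict(button=(343,201,362,222),b1=(257,256,268,266),b2=(269,240,282,252)).items():
    q=W[b:d,a:c].reshape(-1,3); 
    k=q[q[:,2]>(.0745 if nm=="button" else .048)]; print(nm,len(k),k.mean(0).round(4), np.nanmax(q[:,2]))
T=W[225:300,240:315].reshape(-1,3);T=T[~np.isnan(T[:,0])];P=T;rect((T[:,2]>.012)&(T[:,2]<.045),"tray")
S=W[260:290,395:435].reshape(-1,3);print("tin",S[S[:,2]>.02].mean(0));S=W[198:222,390:418].reshape(-1,3);print("dap",S[S[:,2]>.01].mean(0))
S=W[150:235,390:450].reshape(-1,3);S=S[(S[:,2]>.3)];print("tall",S[np.argmin(S[:,2])] if len(S) else 0)
```

```text
(array([1535, 8243, 6908,  965,  203,  789,  789,  207,  206,  151,   36,
         38,  145,  253,  887, 1126,  312,  470,  311,   34,    1,    2,
          1,    3,   19,   15,    4,    0,    0,    0]), array([-0.01 , -0.005,  0.   ,  0.005,  0.01 ,  0.015,  0.02 ,  0.025,
        0.03 ,  0.035,  0.04 ,  0.045,  0.05 ,  0.055,  0.06 ,  0.065,
        0.07 ,  0.075,  0.08 ,  0.085,  0.09 ,  0.095,  0.1  ,  0.105,
        0.11 ,  0.115,  0.12 ,  0.125,  0.13 ,  0.135,  0.14 ]))
housing top 2297 z 0.0655
  c [539. 230.] [178. 285.] 49.6 mean [0.5963 0.1973 0.0654]
disc(+button) 702 z 0.0782
  c [592. 192.] [154. 138.] 51.2 mean [0.5735 0.1764 0.078 ]
knob 42 z 0.1142
  c [594. 206.] [16. 17.] 88.2 mean [0.5933 0.2048 0.1148]
button 59 [0.597  0.1048 0.0818] 0.09109822502607227
b1 37 [0.4685 0.3523 0.0571] 0.06316784038306694
b2 39 [0.5156 0.3123 0.0564] 0.06349468499507203
tray 2160 z 0.0211
  c [479. 302.] [127. 169.] 47.3 mean [0.4664 0.3123 0.023 ]
tin [ 0.41966453 -0.0661849   0.03093839]
dap [ 0.60071551 -0.04379771  0.05003379]
tall [ 0.52557846 -0.02710871  0.33299397]
```

Run:
```python
from h import *
W=np.load("topW.npy")
from scipy.optimize import least_squares
z=W[...,2]; m=((z>.056)&(z<.13)).astype(np.uint8); m[:,:270]=0; m[:150]=0
m=cv2.morphologyEx(m,cv2.MORPH_OPEN,np.ones((3,3),np.uint8))
n,l,st,c=cv2.connectedComponentsWithStats(m); k=l[209,330]; q=W[l==k]; q=q[(q[:,2]<.072)]
(c,sz,a)=cv2.minAreaRect((q[:,:2]*1000).astype(np.float32)); print(len(q),c,sz,a)
th=np.deg2rad(a); th=th if sz[0]>sz[1] else th-np.pi/2
for t in np.arange(35,65,2.):  # robust extents
    R=np.array([[np.cos(np.deg2rad(t)),np.sin(np.deg2rad(t))],[-np.sin(np.deg2rad(t)),np.cos(np.deg2rad(t))]])
    e=np.percentile(q[:,:2]@R.T,[.5,99.5],axis=0); print(t,(e[1]-e[0]).round(4),(R.T@e.mean(0)).round(4))
d=W[l==k]; d=d[(d[:,2]>.073)&(d[:,2]<.085)]; d=d[np.hypot(d[:,0]-.597,d[:,1]-.105)>.02]
print("disc",cv2.minEnclosingCircle((d[:,:2]*1000).astype(np.float32)),d.mean(0))
T=W[225:300,240:315]; mm=(T[...,2]>.011)&(T[...,2]<.045); n,l,st,c=cv2.connectedComponentsWithStats(cv2.morphologyEx(mm.astype(np.uint8),cv2.MORPH_OPEN,np.ones((3,3),np.uint8)))
i=1+np.argmax(st[1:,4]); t=T[l==i]; print(st, cv2.minAreaRect((t[:,:2]*1000).astype(np.float32)))
```

```text
2243 (593.7430419921875, 191.43338012695312) (166.0333251953125, 150.6999053955078) 48.76907730102539
35.0 [0.1826 0.1696] [0.5925 0.1921]
37.0 [0.1796 0.1665] [0.5924 0.1922]
39.0 [0.177  0.1626] [0.5923 0.1923]
41.0 [0.1738 0.1592] [0.5926 0.1918]
43.0 [0.1704 0.1557] [0.5929 0.1914]
45.0 [0.1674 0.1527] [0.593  0.1914]
47.0 [0.1649 0.1499] [0.593  0.1914]
49.0 [0.164 0.149] [0.5931 0.1911]
51.0 [0.1659 0.1513] [0.593  0.1912]
53.0 [0.1688 0.1549] [0.593  0.1911]
55.0 [0.1716 0.1588] [0.5931 0.1911]
57.0 [0.1747 0.1622] [0.5931 0.1911]
59.0 [0.1779 0.1662] [0.593  0.1912]
61.0 [0.1805 0.1694] [0.593  0.1911]
63.0 [0.1836 0.173 ] [0.5929 0.1912]
disc ((587.5806884765625, 195.56829833984375), 83.53630065917969) [0.5722318  0.18041858 0.0788302 ]
[[   0    0   75   75 3506]
 [   6    6   63   64 2098]
 [  35   17    3    4   12]
 [  21   35    3    3    9]] ((467.0010681152344, 313.5279541015625), (127.05841827392578, 135.5224151611328), 47.29602813720703)
```

Call:
servo_tool --motion '[{"dp": [4,0,-1]},{"dp": [5,5,-1]},{"dp": [0,5,-1]},{"dp": [0,3,0]},{"dp": [0,0,0]}]'

```text
$.motion[0]: bad value
```

Call:
servo_tool --motion '[{"dp": [0,0,0],"turn": [0,0,-10.4],"grip": 1.0},{"dp": [0,0,0],"turn": [0,0,-10.4],"grip": 1.0},{"dp": [0,0,0],"turn": [0,0,-10.4],"grip": 1.0},{"dp": [0,0,0],"turn": [0,0,-10.4],"grip": 1.0},{"dp": [0,0,0],"turn": [0,0,-10.4],"grip": 1.0},{"dp": [0,0,0],"turn": [0,0,-10.4],"grip": 1.0},{"dp": [0,0,0],"turn": [0,0,-10.4],"grip": 1.0},{"dp": [0,0,0],"turn": [0,0,0],"grip": 1.0}]' --newtons 40

```text
time: 1.8
ee_pos: [0.2751, 0.6164, 0.2313]
tool_rot: [-0.0, 0.911, 0.412, 0.0]
wrist_force: [-0.5, -0.4, 0.4]
opening: -0.0
```

Call:
servo_tool --motion '[{"dp": [-1.72,5.79,0],"turn": [0,0,0],"grip": 1.0},{"dp": [-1.72,5.79,0],"turn": [0,0,0],"grip": 1.0},{"dp": [-1.72,5.79,0],"turn": [0,0,0],"grip": 1.0},{"dp": [-1.72,5.79,0],"turn": [0,0,0],"grip": 1.0},{"dp": [-1.72,5.79,0],"turn": [0,0,0],"grip": 1.0},{"dp": [-1.72,5.79,0],"turn": [0,0,0],"grip": 1.0},{"dp": [0,0,0],"turn": [0,0,0],"grip": 1.0}]'

```text
time: 2.68
ee_pos: [0.4698, 0.3065, 0.2316]
tool_rot: [0.0, 0.913, 0.408, 0.0]
wrist_force: [-0.0, 0.2, -0.2]
opening: 0.0002
```

Run:
```python
from h import *
s=r.get_state(); print(s["ee_pos"])
im=r.get_image("wrist"); cv2.imwrite("pics/w1.png",im["image"]); W=cloud(im); np.save("w1.npy",W)
print(np.array(im["R"]).round(2), -np.array(im["R"]).T@im["t"])
for n in ["bushing_1","button_top","knob_top","tray_in"]:
    for d in r.look_for("wrist",n):
        a,b,c,e=np.round(d["bbox"]).astype(int); q=W[b:e,a:c].reshape(-1,3); print(n,[a,b,c,e],round(d["p"],2),np.nanmedian(q,0).round(4),np.nanmax(q[:,2]).round(4))
```

```text
[0.46975341 0.30646205 0.23163972]
[[ 0.75 -0.67 -0.  ]
 [-0.64 -0.71  0.3 ]
 [-0.2  -0.22 -0.96]] [0.51997432 0.36250213 0.37411135]
bushing_1 [np.int64(268), np.int64(159), np.int64(300), np.int64(193)] 0.96 [0.4691 0.3554 0.0266] 0.0602
button_top [np.int64(552), np.int64(278), np.int64(590), np.int64(307)] 0.96 [0.5974 0.1077 0.0765] 0.084
button_top [np.int64(239), np.int64(141), np.int64(386), np.int64(275)] 0.17 [0.4674 0.3133 0.0202] 0.0602
knob_top [np.int64(500), np.int64(204), np.int64(548), np.int64(236)] 0.9 [0.5946 0.2076 0.0953] 0.1185
tray_in [np.int64(235), np.int64(142), np.int64(389), np.int64(275)] 0.78 [0.4666 0.3132 0.0201] 0.0602
```

View pics/w1.png

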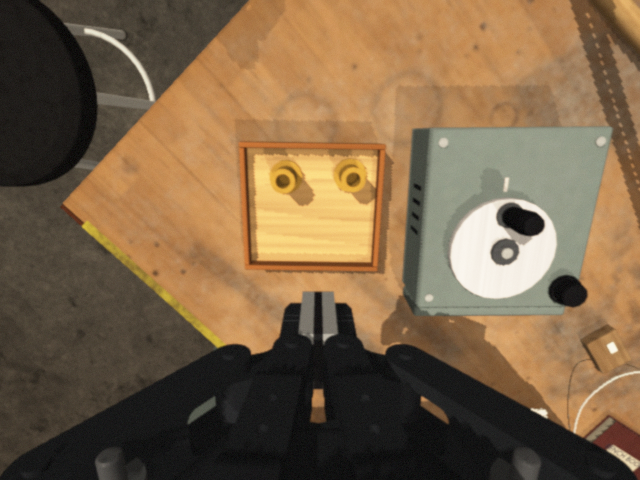

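The wrist view shows the tray (240–385, 142–270) with two bushings at (285,178) and (351,177), the disc about (504,250), the knob at (523,220) and the button at (569,291).

Run:
```python
from h import *
W=np.load("w1.npy"); Z=W[...,2]
def f(nm,a,b,c,d,lo,hi):
    q=W[b:d,a:c].reshape(-1,3); q=q[(q[:,2]>lo)&(q[:,2]<hi)]
    (cx,cy),rad=cv2.minEnclosingCircle((q[:,:2]*1000).astype(np.float32))
    print(nm,len(q),"mean",q.mean(0).round(4),"circ",round(cx,1),round(cy,1),round(rad,1))
f("button",545,270,595,312,.0805,.086)
f("knob",495,195,550,240,.113,.121)
f("disc",440,190,565,305,.0765,.0815)
f("b1",262,150,308,200,.055,.062)
f("b2",330,150,375,200,.055,.062)
m=((Z>.061)&(Z<.071)); m[:, :400]=0; q=W[m]; c,sz,a=cv2.minAreaRect((q[:,:2]*1000).astype(np.float32)); print("housing",c,sz,a)
m=((Z>.030)&(Z<.039)); m[:, :225]=0;m[:,395:]=0;m[:130]=0;m[285:]=0; q=W[m]; print("rim",len(q),cv2.minAreaRect((q[:,:2]*1000).astype(np.float32)))
```

```text
button 458 mean [0.5971 0.1061 0.0822] circ 597.4 105.4 11.6
knob 410 mean [0.5945 0.2071 0.1159] circ 594.8 206.2 8.8
disc 6806 mean [0.5711 0.1821 0.0785] circ 574.5 165.1 63.0
b1 334 mean [0.4691 0.3528 0.0579] circ 468.9 352.6 11.0
b2 328 mean [0.5161 0.3129 0.0577] circ 515.9 312.6 10.9
housing (593.61669921875, 191.81085205078125) (164.66140747070312, 150.7329559326172) 48.57536697387695
rim 3072 ((466.8894348144531, 313.5426025390625), (124.84770965576172, 135.156982421875), 47.296016693115234)
```

Call:
servo_tool --motion '[{"dp": [-1.66,5.7,0],"turn": [0,0,0],"grip": 1.0},{"dp": [-1.66,5.7,0],"turn": [0,0,0],"grip": 1.0},{"dp": [-1.66,5.7,0],"turn": [0,0,0],"grip": 1.0},{"dp": [-1.66,5.7,0],"turn": [0,0,0],"grip": 1.0},{"dp": [0,0,5.0],"turn": [0,0,0],"grip": 1.0},{"dp": [0,0,5.0],"turn": [0,0,0],"grip": 1.0},{"dp": [0,0,0],"turn": [0,0,0],"grip": 1.0},{"dp": [0,0,0],"turn": [0,0,0],"grip": 1.0}]'

```text
time: 3.92
ee_pos: [0.5969, 0.1107, 0.1331]
tool_rot: [0.0, 0.911, 0.413, 0.001]
wrist_force: [0.3, 1.1, 0.0]
opening: 0.0002
```

Call:
servo_tool --motion '[{"dp": [-0.35,0.31,3.5],"turn": [0,0,0],"grip": 1.0},{"dp": [0,0,1.5],"turn": [0,0,0],"grip": 1.0},{"dp": [0,0,0.95],"turn": [0,0,0],"grip": 1.0},{"dp": [0,0,0],"turn": [0,0,0],"grip": 1.0},{"dp": [0,0,0],"turn": [0,0,0],"grip": 1.0},{"dp": [0,0,0],"turn": [0,0,0],"grip": 1.0},{"dp": [0,0,0],"turn": [0,0,0],"grip": 1.0},{"dp": [0,0,0],"turn": [0,0,0],"grip": 1.0}]'

```text
time: 4.92
ee_pos: [0.5966, 0.1054, 0.0731]
tool_rot: [0.0, 0.911, 0.413, 0.001]
wrist_force: [-2.6, 1.1, 7.8]
opening: 0.0001
```

Call:
servo_tool --motion '[{"dp": [0,0,-5.0],"turn": [0,0,0],"grip": 1.0},{"dp": [0,0,-5.0],"turn": [0,0,0],"grip": 1.0},{"dp": [2.02,-5.18,-2],"turn": [0,0,0],"grip": 0.53},{"dp": [2.02,-5.18,0],"turn": [0,0,0],"grip": 0.53},{"dp": [2.02,-5.18,0],"turn": [0,0,0],"grip": 0.53},{"dp": [2.02,-5.18,0],"turn": [0,0,0],"grip": 0.53},{"dp": [2.02,-5.18,0],"turn": [0,0,0],"grip": 0.53},{"dp": [0,0,0],"turn": [0,0,0],"grip": 0.53}]' --newtons 30

```text
time: 5.92
ee_pos: [0.4665, 0.3549, 0.192]
tool_rot: [-0.0, 0.91, 0.415, 0.001]
wrist_force: [0.6, 0.5, 0.0]
opening: 0.0401
```

```bash
cat > look.py <<'E'
from h import *
import sys
s=r.get_state(); print("tcp",s["ee_pos"].round(4),"open",round(s["opening"],4),"t",s["time"])
im=r.get_image("wrist"); cv2.imwrite("pics/%s.png"%sys.argv[1],im["image"]); W=cloud(im); np.save("%s.npy"%sys.argv[1],W)
O=np.array([.5391,.1299]);ex=np.array([.6613,.7501]);ey=np.array([-.7501,.6613]);T=np.array([.4669,.3135])
for d in r.look_for("wrist","bushing_1"):
    a,b,c,e=np.round(d["bbox"]).astype(int); q=W[max(b-3,0):e+3,max(a-3,0):c+3].reshape(-1,3); q=q[~np.isnan(q[:,0])]; zt=np.percentile(q[:,2],97); q=q[(q[:,2]>zt-.004)&(q[:,2]<zt+.003)]
    c2,rad=cv2.minEnclosingCircle((q[:,:2]*1000).astype(np.float32)); p=np.array(c2)/1000
    print("bush",[a,b,c,e],round(d["p"],2),p.round(4),"ztop",zt.round(4),"rad",round(rad,1),"pol",((p-O)@ex).round(4),((p-O)@ey).round(4),"tray",((p-T)@ex).round(4),((p-T)@ey).round(4),"move xy",tool(s,[*p,s["ee_pos"][2]])[:2])
E
python3 look.py w2
python3 - <<'E'
from h import *
im=r.get_image("top"); W=cloud(im).reshape(-1,3); O=np.array([.5391,.1299]);ex=np.array([.6613,.7501]);ey=np.array([-.7501,.6613])
x=(W[:,:2]-O)@ex; y=(W[:,:2]-O)@ey; m=(W[:,2]>.045)&(W[:,2]<.066)&(abs(y)<.06)&(x<-.005)&(x>-.16); print("front x",m.sum(),np.median(x[m]),x[m].min(), np.median(W[m,2]))
cv2.imwrite("pics/top2.png",cv2.resize(im["image"][160:320,220:450],None,fx=2.5,fy=2.5))
E
```

```text
tcp [0.4665 0.3549 0.192 ] open 0.0401 t 5.925
bush [np.int64(376), np.int64(200), np.int64(414), np.int64(244)] 0.66 [0.5164 0.3126] ztop 0.0583 rad 11.2 pol 0.122 0.1379 tray 0.032 -0.0377 move xy [0.08 6.54]
bush [np.int64(305), np.int64(203), np.int64(341), np.int64(246)] 0.56 [0.4691 0.3526] ztop 0.0585 rad 11.1 pol 0.1208 0.1998 tray 0.0308 0.0242 move xy [0.   0.35]
front x 217 -0.12737687230401262 -0.13467276192798885 0.05484261288626366
```

Call:
servo_tool --motion '[{"dp": [0,0.35,5.0],"turn": [0,0,0],"grip": 0.53},{"dp": [0,0,5.0],"turn": [0,0,0],"grip": 0.53},{"dp": [0,0,4.0],"turn": [0,0,0],"grip": 0.53},{"dp": [0,0,2.3],"turn": [0,0,0],"grip": 0.53},{"dp": [0,0,0],"turn": [0,0,0],"grip": 0.53},{"dp": [0,0,0],"turn": [0,0,0],"grip": 0.9},{"dp": [0,0,0],"turn": [0,0,0],"grip": 0.9},{"dp": [0,0,0],"turn": [0,0,0],"grip": 0.9}]' --newtons 30

```text
time: 7.08
ee_pos: [0.4709, 0.3496, 0.03]
tool_rot: [-0.0, 0.911, 0.413, 0.001]
wrist_force: [0.1, -1.6, 3.2]
opening: 0.0212
```

Call:
servo_tool --motion '[{"dp": [0,0,-5.5],"turn": [0,0,0],"grip": 0.9},{"dp": [0,0,-5.5],"turn": [0,0,0],"grip": 0.9},{"dp": [-3.3,4.28,0],"turn": [0,0,0],"grip": 0.9},{"dp": [-3.3,4.28,0],"turn": [0,0,0],"grip": 0.9},{"dp": [-3.3,4.28,0],"turn": [0,0,0],"grip": 0.9},{"dp": [-3.3,4.28,0],"turn": [0,0,0],"grip": 0.9},{"dp": [-3.3,4.28,0],"turn": [0,0,0],"grip": 0.9},{"dp": [0,0,0],"turn": [0,0,0],"grip": 0.9}]'

```text
time: 8.07
ee_pos: [0.5225, 0.081, 0.1393]
tool_rot: [-0.0, 0.912, 0.411, 0.0]
wrist_force: [-0.9, 0.0, -1.4]
opening: 0.0208
```

```bash
python3 look.py w3; python3 -c "
from h import *
s=r.get_state();p=s['ee_pos'][:2]-np.array([.5391,.1299]);print(p@[.6613,.7501],p@[-.7501,.6613])"
```

```text
tcp [0.5225 0.081  0.1393] open 0.0208 t 8.075
bush [np.int64(284), np.int64(265), np.int64(351), np.int64(370)] 0.9 [0.5243 0.084 ] ztop 0.1765 rad 14.6 pol -0.0442 -0.0192 tray -0.1342 -0.1948 move xy [ 0.35 -0.06]
bush [np.int64(194), np.int64(178), np.int64(392), np.int64(351)] 0.52 [0.5247 0.095 ] ztop 0.1843 rad 31.6 pol -0.0357 -0.0123 tray -0.1257 -0.1878 move xy [ 1.19 -0.76]
-0.04566957893640478 -0.0183288917725184
```

View pics/w3.png

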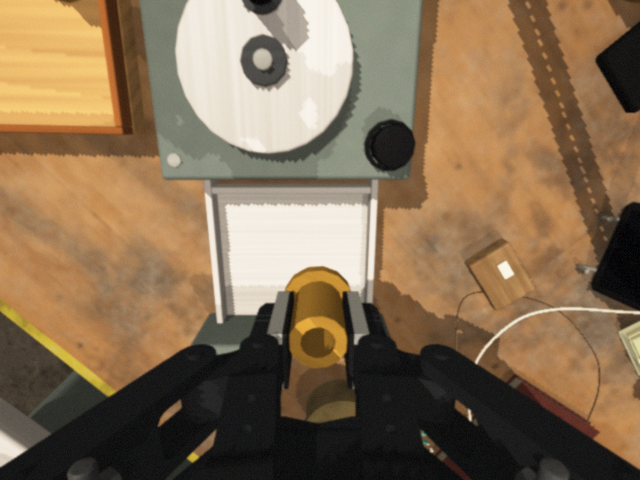

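The drawer is open (inside about 220–370, 185–315), with the held bushing above it at (318,310).

Call:
servo_tool --motion '[{"dp": [0,0,5.0],"turn": [0,0,0],"grip": 0.9},{"dp": [0,0,4.0],"turn": [0,0,0],"grip": 0.9},{"dp": [0,0,2.2],"turn": [0,0,0],"grip": 0.9},{"dp": [0,0,0.5],"turn": [0,0,0],"grip": 0.9},{"dp": [0,0,0],"turn": [0,0,0],"grip": 0.9}]'

```text
time: 8.8
ee_pos: [0.5228, 0.0849, 0.0222]
tool_rot: [0.0, 0.911, 0.413, 0.0]
wrist_force: [0.4, 0.3, 0.1]
opening: 0.0212
```

Call:
servo_tool --motion '[{"dp": [0,0,0.2],"turn": [0,0,0],"grip": 0.9},{"dp": [0,0,0],"turn": [0,0,0],"grip": 0.53},{"dp": [0,0,0],"turn": [0,0,0],"grip": 0.53},{"dp": [0,0,0],"turn": [0,0,0],"grip": 0.53},{"dp": [0,0,-2],"turn": [0,0,0],"grip": 0.53},{"dp": [0,0,-5],"turn": [0,0,0],"grip": 0.53},{"dp": [0,0,-5],"turn": [0,0,0],"grip": 0.53},{"dp": [0,0,-4],"turn": [0,0,0],"grip": 0.53}]'

```text
time: 9.8
ee_pos: [0.5227, 0.084, 0.1822]
tool_rot: [0.0, 0.911, 0.413, 0.001]
wrist_force: [0.4, 1.0, 0.3]
opening: 0.0401
```

Call:
servo_tool --motion '[{"dp": [4.16,-3.89,0],"turn": [0,0,0],"grip": 0.53},{"dp": [4.16,-3.89,0],"turn": [0,0,0],"grip": 0.53},{"dp": [4.16,-3.89,0],"turn": [0,0,0],"grip": 0.53},{"dp": [4.16,-3.89,0],"turn": [0,0,0],"grip": 0.53},{"dp": [0,0,0],"turn": [0,0,0],"grip": 0.53}]'

```text
time: 10.42
ee_pos: [0.5149, 0.3151, 0.1792]
tool_rot: [0.0, 0.91, 0.414, -0.0]
wrist_force: [-0.3, -0.5, -0.4]
opening: 0.0399
```

```bash
python3 look.py w4
python3 - <<'E'
from h import *
im=r.get_image("top");print([(np.round(d["bbox"]),round(d["p"],2)) for d in r.look_for("top","bushing_1")])
E
```

```text
tcp [0.5149 0.3151 0.1792] open 0.0399 t 10.425
bush [np.int64(303), np.int64(206), np.int64(343), np.int64(250)] 0.8 [0.5163 0.3126] ztop 0.0585 rad 11.0 pol 0.122 0.138 tray 0.032 -0.0376 move xy [-0.09  0.26]
[(array([355., 235., 363., 246.]), 0.57), (array([270., 239., 282., 253.]), 0.38)]
```

Call:
servo_tool --motion '[{"dp": [-0.1,0.26,5.0],"turn": [0,0,0],"grip": 0.63},{"dp": [0,0,4.0],"turn": [0,0,0],"grip": 0.63},{"dp": [0,0,0],"turn": [0,0,0],"grip": 0.63},{"dp": [0,0,0],"turn": [0,0,0],"grip": 0.63}]'

```text
time: 11.12
ee_pos: [0.5176, 0.3092, 0.0915]
tool_rot: [-0.0, 0.911, 0.413, 0.001]
wrist_force: [0.3, 0.1, 0.1]
opening: 0.0312
```

```bash
python3 look.py w5
```

```text
tcp [0.5176 0.3092 0.0915] open 0.0312 t 11.125
bush [np.int64(289), np.int64(231), np.int64(340), np.int64(298)] 0.72 [0.5166 0.3124] ztop 0.0585 rad 11.1 pol 0.122 0.1376 tray 0.032 -0.038 move xy [ 0.18 -0.29]
```

Call:
servo_tool --motion '[{"dp": [0.18,-0.28,1.5],"turn": [0,0,0],"grip": 0.63},{"dp": [0,0,2.5],"turn": [0,0,0],"grip": 0.63},{"dp": [0,0,1.6],"turn": [0,0,0],"grip": 0.63},{"dp": [0,0,0],"turn": [0,0,0],"grip": 0.63},{"dp": [0,0,0],"turn": [0,0,0],"grip": 0.9},{"dp": [0,0,0],"turn": [0,0,0],"grip": 0.9},{"dp": [0,0,0],"turn": [0,0,0],"grip": 0.9},{"dp": [0,0,0],"turn": [0,0,0],"grip": 0.9}]'

```text
time: 12.22
ee_pos: [0.5157, 0.3126, 0.0341]
tool_rot: [-0.0, 0.911, 0.413, 0.0]
wrist_force: [-0.2, 1.5, -0.8]
opening: 0.021
```

Call:
servo_tool --motion '[{"dp": [0,0,-6.2],"turn": [0,0,0],"grip": 0.9},{"dp": [0,0,-6.2],"turn": [0,0,0],"grip": 0.9},{"dp": [-4.22,2.41,0],"turn": [0,0,0],"grip": 0.9},{"dp": [-4.22,2.41,0],"turn": [0,0,0],"grip": 0.9},{"dp": [-4.22,2.41,0],"turn": [0,0,0],"grip": 0.9},{"dp": [-4.22,2.41,0],"turn": [0,0,0],"grip": 0.9},{"dp": [-4.22,2.41,0],"turn": [0,0,0],"grip": 0.9},{"dp": [0,0,0],"turn": [0,0,0],"grip": 0.9}]'

```text
time: 13.22
ee_pos: [0.4659, 0.0718, 0.1581]
tool_rot: [-0.0, 0.911, 0.411, 0.0]
wrist_force: [0.5, -0.1, -0.0]
opening: 0.0207
```

```bash
python3 look.py w6; python3 -c "
from h import *
s=r.get_state();p=s['ee_pos'][:2]-np.array([.5391,.1299]);print(p@[.6613,.7501],p@[-.7501,.6613])"
```

```text
tcp [0.4659 0.0718 0.1581] open 0.0207 t 13.225
bush [np.int64(342), np.int64(146), np.int64(383), np.int64(186)] 0.95 [0.5234 0.0865] ztop 0.0485 rad 11.1 pol -0.0429 -0.0169 tray -0.1329 -0.1925 move xy [4.9  3.34]
bush [np.int64(288), np.int64(266), np.int64(352), np.int64(367)] 0.86 [0.4685 0.0742] ztop 0.1952 rad 14.2 pol -0.0885 0.0161 tray -0.1785 -0.1595 move xy [0.35 0.04]
bush [np.int64(252), np.int64(0), np.int64(418), np.int64(76)] 0.24 [0.5662 0.1728] ztop 0.08 rad 44.0 pol 0.0501 0.008 tray -0.0399 -0.1675 move xy [14.2   0.84]
-0.08938935066526478 0.016962971023266604
```

View pics/w6.png

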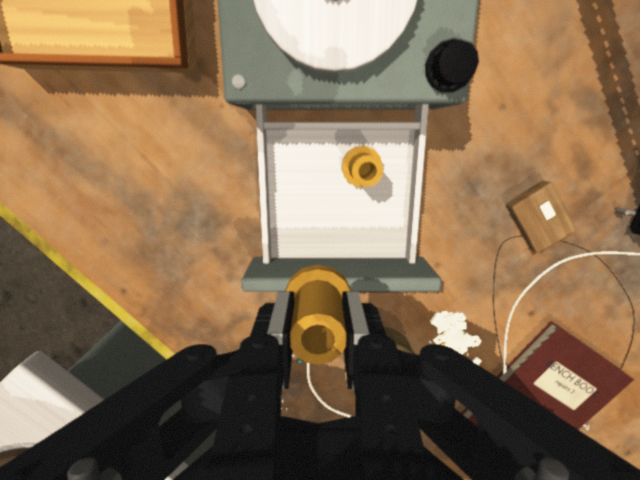

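The first bushing stands in the drawer at (363,167); the second is held over the drawer's front half.

Call:
servo_tool --motion '[{"dp": [0,0,5.0],"turn": [0,0,0],"grip": 0.9},{"dp": [0,0,5.0],"turn": [0,0,0],"grip": 0.9},{"dp": [0,0,2.7],"turn": [0,0,0],"grip": 0.9},{"dp": [0,0,0.6],"turn": [0,0,0],"grip": 0.9},{"dp": [0,0,0],"turn": [0,0,0],"grip": 0.9},{"dp": [0,0,0.1],"turn": [0,0,0],"grip": 0.53},{"dp": [0,0,0],"turn": [0,0,0],"grip": 0.53},{"dp": [0,0,0],"turn": [0,0,0],"grip": 0.53}]'

```text
time: 14.32
ee_pos: [0.4673, 0.0745, 0.0242]
tool_rot: [-0.0, 0.911, 0.413, 0.0]
wrist_force: [1.0, 0.1, -0.2]
opening: 0.0399
```

Call:
servo_tool --motion '[{"dp": [0,0,-2],"turn": [0,0,0],"grip": 0.53},{"dp": [0,0,-5],"turn": [0,0,0],"grip": 0.53},{"dp": [0,0,-4],"turn": [0,0,0],"grip": 0.53},{"dp": [-4,1,0],"turn": [0,0,0],"grip": 1.0},{"dp": [-4,1,0],"turn": [0,0,0],"grip": 1.0},{"dp": [0,0,0],"turn": [0,0,0],"grip": 1.0},{"dp": [0,0,0],"turn": [0,0,0],"grip": 1.0},{"dp": [0,0,0],"turn": [0,0,0],"grip": 1.0}]'

```text
time: 15.32
ee_pos: [0.4299, 0.0015, 0.1339]
tool_rot: [0.0, 0.911, 0.413, 0.0]
wrist_force: [0.6, 0.7, 0.5]
opening: -0.0001
```

```bash
cat >> look.py <<'E'
p=s['ee_pos'][:2]-O;print("tcp pol",(p@ex).round(4),(p@ey).round(4),"force",s["wrist_force"].round(1))
x=(W[...,:2]-O)@ex; y=(W[...,:2]-O)@ey; m=(W[...,2]>.05)&(W[...,2]<.062)&(abs(y)>.02)&(abs(y)<.06)&(x<.02)&(x>-.16); print("front panel x",m.sum(),np.percentile(x[m],[2,50,98]).round(4))
E
python3 look.py w7
```

```text
tcp [0.4299 0.0015 0.1339] open -0.0001 t 15.325
bush [np.int64(318), np.int64(19), np.int64(366), np.int64(80)] 0.74 [0.5234 0.086 ] ztop 0.0486 rad 11.0 pol -0.0433 -0.0172 tray -0.1333 -0.1928 move xy [12.52  1.47]
bush [np.int64(266), np.int64(101), np.int64(312), np.int64(149)] 0.58 [0.4678 0.0762] ztop 0.0486 rad 10.9 pol -0.0874 0.018 tray -0.1774 -0.1576 move xy [ 8.12 -2.07]
tcp pol -0.1685 -0.0029 force [0.6 0.7 0.5]
front panel x 2694 [-0.1333 -0.1257 -0.1202]
```

Call:
servo_tool --motion '[{"dp": [0,-0.3,5.0],"turn": [0,0,0],"grip": 1.0},{"dp": [0,0,4.4],"turn": [0,0,0],"grip": 1.0},{"dp": [1.2,0,0],"turn": [0,0,0],"grip": 1.0},{"dp": [1.0,0,0],"turn": [0,0,0],"grip": 1.0},{"dp": [1.3,0,0],"turn": [0,0,0],"grip": 1.0},{"dp": [1.5,0,0],"turn": [0,0,0],"grip": 1.0},{"dp": [1.5,0,0],"turn": [0,0,0],"grip": 1.0},{"dp": [1.5,0,0],"turn": [0,0,0],"grip": 1.0}]'

```text
time: 16.42
ee_pos: [0.4801, 0.0629, 0.0412]
tool_rot: [0.0, 0.911, 0.413, -0.0]
wrist_force: [-0.9, -8.6, 1.7]
opening: 0.0003
```

Call:
servo_tool --motion '[{"dp": [1.5,0,0],"turn": [0,0,0],"grip": 1.0},{"dp": [1.3,0,0],"turn": [0,0,0],"grip": 1.0},{"dp": [1.3,0,0],"turn": [0,0,0],"grip": 1.0},{"dp": [1.0,0,0],"turn": [0,0,0],"grip": 1.0},{"dp": [0,0,0],"turn": [0,0,0],"grip": 1.0}]'

```text
time: 17.05
ee_pos: [0.5134, 0.1008, 0.0411]
tool_rot: [0.001, 0.911, 0.413, -0.001]
wrist_force: [-0.9, -9.6, 1.7]
opening: 0.0002
```

```bash
python3 look.py w8|tail -2
```

```text
tcp pol -0.0388 0.0 force [-0.9 -9.6  1.7]
front panel x 6420 [-0.0272 -0.0202 -0.0158]
```

Call:
servo_tool --motion '[{"dp": [0.6,0,0],"turn": [0,0,0],"grip": 1.0},{"dp": [0.5,0,0],"turn": [0,0,0],"grip": 1.0},{"dp": [0.4,0,0],"turn": [0,0,0],"grip": 1.0},{"dp": [0.3,0,0],"turn": [0,0,0],"grip": 1.0},{"dp": [0.2,0,0],"turn": [0,0,0],"grip": 1.0},{"dp": [0,0,0],"turn": [0,0,0],"grip": 1.0}]'

```text
time: 17.9
ee_pos: [0.5236, 0.1133, 0.0406]
tool_rot: [0.001, 0.911, 0.412, -0.004]
wrist_force: [-8.0, -15.8, 8.0]
opening: -0.0004
```

```bash
python3 look.py w9|tail -2
```

```text
tcp pol -0.0227 0.0007 force [ -8.  -15.8   8. ]
front panel x 3638 [-0.013  -0.0069 -0.0033]
```

Call:
servo_tool --motion '[{"dp": [0.3,0,0],"turn": [0,0,0],"grip": 1.0},{"dp": [0,0,0],"turn": [0,0,0],"grip": 1.0}]'

```text
time: 18.25
ee_pos: [0.5236, 0.1134, 0.0405]
tool_rot: [0.002, 0.911, 0.412, -0.006]
wrist_force: [-12.3, -21.8, 16.4]
opening: 0.0002
```

Call:
servo_tool --motion '[{"dp": [-2,0,0],"turn": [0,0,0],"grip": 1.0},{"dp": [-2,0,0],"turn": [0,0,0],"grip": 1.0},{"dp": [0,0,-5],"turn": [0,0,0],"grip": 1.0},{"dp": [0,0,-5],"turn": [0,0,0],"grip": 1.0},{"dp": [0,0,-3],"turn": [0,0,0],"grip": 0.5},{"dp": [0,0,0],"turn": [0,0,0],"grip": 0.6}]'

```text
time: 19.0
ee_pos: [0.504, 0.0898, 0.1735]
tool_rot: [-0.0, 0.911, 0.413, 0.004]
wrist_force: [0.6, 0.2, -0.9]
opening: 0.034
```

```bash
cat >> look.py <<'E'
for d in r.look_for("wrist","knob_top")[:1]:
    a,b,c,e=np.round(d["bbox"]).astype(int); q=W[max(b-3,0):e+3,max(a-3,0):c+3].reshape(-1,3); q=q[(q[:,2]>.112)&(q[:,2]<.121)]
    if len(q)>20:
        c2,rad=cv2.minEnclosingCircle((q[:,:2]*1000).astype(np.float32)); p=np.array(c2)/1000
        print("knob",p.round(4),round(rad,1),"pol",((p-O)@ex).round(4),((p-O)@ey).round(4),"move xy",tool(s,[*p,s["ee_pos"][2]])[:2])
E
python3 look.py w10
```

```text
tcp [0.504  0.0898 0.1735] open 0.034 t 19.0
tcp pol -0.0533 -0.0002 force [ 0.6  0.2 -0.9]
front panel x 1997 [-0.016  -0.0084 -0.0027]
```

Call:
servo_tool --motion '[{"dp": [4.9,-0.3,0],"turn": [0,0,0],"grip": 0.6},{"dp": [4.9,-0.3,0],"turn": [0,0,0],"grip": 0.6},{"dp": [4.9,-0.3,0],"turn": [0,0,0],"grip": 0.6},{"dp": [0,0,0],"turn": [0,0,0],"grip": 0.6},{"dp": [0,0,0],"turn": [0,0,0],"grip": 0.6}]'

```text
time: 19.77
ee_pos: [0.5916, 0.2048, 0.1681]
tool_rot: [0.0, 0.911, 0.413, -0.001]
wrist_force: [0.3, -0.8, -0.2]
opening: 0.0341
```

```bash
python3 look.py w11
```

```text
tcp [0.5916 0.2048 0.1681] open 0.0341 t 19.775
tcp pol 0.0909 0.0102 force [ 0.3 -0.8 -0.2]
front panel x 277 [-0.013  -0.0091 -0.0052]
knob [0.596  0.2057] 9.0 pol 0.0945 0.0075 move xy [0.36 0.27]
```

Call:
servo_tool --motion '[{"dp": [0.34,0.2,3.0],"turn": [0,0,0],"grip": 0.6},{"dp": [0,0,3.0],"turn": [0,0,0],"grip": 0.6},{"dp": [0,0,2.0],"turn": [0,0,0],"grip": 0.6},{"dp": [0,0,0],"turn": [0,0,0],"grip": 0.6},{"dp": [0,0,0],"turn": [0,0,0],"grip": 0.9},{"dp": [0,0,0],"turn": [0,0,0],"grip": 0.9},{"dp": [0,0,0],"turn": [0,0,0],"grip": 0.9},{"dp": [0,0,0],"turn": [0,0,0],"grip": 0.9}]' --newtons 25

```text
time: 20.92
ee_pos: [0.5967, 0.2063, 0.0909]
tool_rot: [0.0, 0.911, 0.413, 0.001]
wrist_force: [-0.4, -3.3, 6.8]
opening: 0.018
```

Run:
```python
from h import *
s=r.get_state(); print(s["ee_pos"],s["wrist_force"],s["opening"])
O=np.array([.5391,.1299]);p=s['ee_pos'][:2]-O;print((p@[.6613,.7501]).round(4),(p@[-.7501,.6613]).round(4))
n=24;a=np.arange(n+1)*2*np.pi/n
x=3.2*np.cos(a);y=3.2*np.sin(a) # tool x=ex, tool y=-ey ; clockwise from above: rear -> right(-ey)=+tool y
print(np.c_[np.diff(x),np.diff(y)].round(2).tolist())
```

```text
[0.59665058 0.20631419 0.09092315] [-0.42304721 -3.32035747  6.83251247] 0.018042077736707553
0.0954 0.0074
[[-0.11, 0.83], [-0.32, 0.77], [-0.51, 0.66], [-0.66, 0.51], [-0.77, 0.32], [-0.83, 0.11], [-0.83, -0.11], [-0.77, -0.32], [-0.66, -0.51], [-0.51, -0.66], [-0.32, -0.77], [-0.11, -0.83], [0.11, -0.83], [0.32, -0.77], [0.51, -0.66], [0.66, -0.51], [0.77, -0.32], [0.83, -0.11], [0.83, 0.11], [0.77, 0.32], [0.66, 0.51], [0.51, 0.66], [0.32, 0.77], [0.11, 0.83]]
```

Call:
servo_tool --motion '[{"dp": [-0.11,0.83,-0.3],"turn": [0,0,0],"grip": 0.9},{"dp": [-0.32,0.77,0],"turn": [0,0,0],"grip": 0.9},{"dp": [-0.51,0.66,0],"turn": [0,0,0],"grip": 0.9},{"dp": [-0.66,0.51,0],"turn": [0,0,0],"grip": 0.9},{"dp": [-0.77,0.32,0],"turn": [0,0,0],"grip": 0.9},{"dp": [-0.83,0.11,0],"turn": [0,0,0],"grip": 0.9},{"dp": [0,0,0],"turn": [0,0,0],"grip": 0.9}]'

```text
time: 21.8
ee_pos: [0.5986, 0.1602, 0.0913]
tool_rot: [0.0, 0.911, 0.412, -0.001]
wrist_force: [5.3, -3.1, -12.2]
opening: 0.0181
```

```bash
cat > q.py <<'E'
from h import *
s=r.get_state(); O=np.array([.5391,.1299]);p=s['ee_pos'][:2]-O
x,y=p@[.6613,.7501],p@[-.7501,.6613]; dx,dy=x-.0628,y-.008
print("rel axle",dx.round(4),dy.round(4),"ang",np.degrees(np.arctan2(-dy,dx)).round(1),"rad",np.hypot(dx,dy).round(4),"F",s["wrist_force"].round(1),s["opening"],s["ee_pos"][2])
E
python3 q.py
```

```text
rel axle -0.0008 -0.0326 ang 91.3 rad 0.0326 F [  5.3  -3.1 -12.2] 0.01805927561760603 0.09128558089568745
```

Call:
servo_tool --motion '[{"dp": [-0.83,-0.11,0.2],"turn": [0,0,0],"grip": 0.9},{"dp": [-0.77,-0.32,0],"turn": [0,0,0],"grip": 0.9},{"dp": [-0.66,-0.51,0],"turn": [0,0,0],"grip": 0.9},{"dp": [-0.51,-0.66,0],"turn": [0,0,0],"grip": 0.9},{"dp": [-0.32,-0.77,0],"turn": [0,0,0],"grip": 0.9},{"dp": [-0.11,-0.83,0],"turn": [0,0,0],"grip": 0.9},{"dp": [0,0,0],"turn": [0,0,0],"grip": 0.9}]'

```text
time: 22.68
ee_pos: [0.5532, 0.1592, 0.091]
tool_rot: [-0.0, 0.911, 0.413, -0.0]
wrist_force: [-1.8, 3.2, 1.6]
opening: 0.018
```

```bash
python3 q.py
```

```text
rel axle -0.0315 0.0008 ang -178.6 rad 0.0315 F [-1.8  3.2  1.6] 0.01801284199648314 0.09103305050231617
```

Call:
servo_tool --motion '[{"dp": [0.11,-0.83,0],"turn": [0,0,0],"grip": 0.9},{"dp": [0.32,-0.77,0],"turn": [0,0,0],"grip": 0.9},{"dp": [0.51,-0.66,0],"turn": [0,0,0],"grip": 0.9},{"dp": [0.66,-0.51,0],"turn": [0,0,0],"grip": 0.9},{"dp": [0.77,-0.32,0],"turn": [0,0,0],"grip": 0.9},{"dp": [0.83,-0.11,0],"turn": [0,0,0],"grip": 0.9},{"dp": [0,0,0],"turn": [0,0,0],"grip": 0.9}]'

```text
time: 23.55
ee_pos: [0.5518, 0.2038, 0.091]
tool_rot: [0.0, 0.911, 0.413, 0.0]
wrist_force: [4.2, -3.0, 0.6]
opening: 0.0182
```

Call:
servo_tool --motion '[{"dp": [0.83,0.11,0],"turn": [0,0,0],"grip": 0.9},{"dp": [0.77,0.32,0],"turn": [0,0,0],"grip": 0.9},{"dp": [0.66,0.51,0],"turn": [0,0,0],"grip": 0.9},{"dp": [0.51,0.66,0],"turn": [0,0,0],"grip": 0.9},{"dp": [0.32,0.77,0],"turn": [0,0,0],"grip": 0.9},{"dp": [0.11,0.83,0],"turn": [0,0,0],"grip": 0.9},{"dp": [0,0,0],"turn": [0,0,0],"grip": 0.9}]'

```text
time: 24.42
ee_pos: [0.5962, 0.2067, 0.091]
tool_rot: [-0.0, 0.911, 0.413, -0.0]
wrist_force: [1.4, -2.8, 3.9]
opening: 0.018
```

```bash
python3 q.py
```

```text
rel axle 0.0325 -0.0001 ang 0.1 rad 0.0325 F [ 1.4 -2.8  3.9] 0.017957414085118358 0.09099628251914263
```

Call:
servo_tool --motion '[{"dp": [0,0,0],"turn": [0,0,0],"grip": 0.55},{"dp": [0,0,0],"turn": [0,0,0],"grip": 0.55},{"dp": [0,0,0],"turn": [0,0,0],"grip": 0.55},{"dp": [0,0,-3],"turn": [0,0,0],"grip": 0.55},{"dp": [0,0,-5],"turn": [0,0,0],"grip": 0.55},{"dp": [0,0,0],"turn": [0,0,0],"grip": 0.55}]'

```text
time: 25.18
ee_pos: [0.5983, 0.2076, 0.1753]
tool_rot: [-0.0, 0.911, 0.413, 0.004]
wrist_force: [0.1, 0.6, -1.0]
opening: 0.0384
```

```bash
python3 look.py w12; python3 -c "
from h import *
s=r.get_state();print(tool(s,[.597,.106,.13]))"
```

```text
tcp [0.5983 0.2076 0.1753] open 0.0384 t 25.175
bush [np.int64(13), np.int64(159), np.int64(212), np.int64(312)] 0.33 [0.4672 0.3133] ztop 0.0357 rad 91.4 pol 0.0901 0.1752 tray 0.0001 -0.0004 move xy [ -0.69 -16.82]
tcp pol 0.0975 0.007 force [ 0.1  0.6 -1. ]
front panel x 390 [-0.0134 -0.0092 -0.0054]
knob [0.5952 0.2065] 8.8 pol 0.0946 0.0085 move xy [-0.29 -0.16]
[-7.45  6.72  4.03]
```

Call:
servo_tool --motion '[{"dp": [-3.72,3.36,0],"turn": [0,0,0],"grip": 1.0},{"dp": [-3.72,3.36,0],"turn": [0,0,0],"grip": 1.0},{"dp": [0,0,4.0],"turn": [0,0,0],"grip": 1.0},{"dp": [0,0,0],"turn": [0,0,0],"grip": 1.0},{"dp": [0,0,0],"turn": [0,0,0],"grip": 1.0},{"dp": [0,0,0],"turn": [0,0,0],"grip": 1.0}]'

```text
time: 26.08
ee_pos: [0.5983, 0.107, 0.1319]
tool_rot: [0.0, 0.911, 0.413, 0.001]
wrist_force: [0.4, 1.5, 0.4]
opening: -0.0001
```

```bash
python3 -c "
from h import *
s=r.get_state();print(s['ee_pos'],tool(s,[.597,.106,.074]))"
```

```text
[0.59834012 0.10698774 0.13187547] [-0.17 -0.04  5.79]
```

Call:
servo_tool --motion '[{"dp": [-0.15,0,3.3],"turn": [0,0,0],"grip": 1.0},{"dp": [0,0,1.5],"turn": [0,0,0],"grip": 1.0},{"dp": [0,0,1.0],"turn": [0,0,0],"grip": 1.0},{"dp": [0,0,0],"turn": [0,0,0],"grip": 1.0},{"dp": [0,0,0],"turn": [0,0,0],"grip": 1.0},{"dp": [0,0,0],"turn": [0,0,0],"grip": 1.0},{"dp": [0,0,0],"turn": [0,0,0],"grip": 1.0},{"dp": [0,0,0],"turn": [0,0,0],"grip": 1.0}]'

```text
time: 27.08
ee_pos: [0.5967, 0.1052, 0.0731]
tool_rot: [-0.0, 0.911, 0.413, 0.0]
wrist_force: [-3.7, 1.0, 6.3]
opening: 0.0003
```

Call:
servo_tool --motion '[{"dp": [0,0,-5],"turn": [0,0,0],"grip": 1.0},{"dp": [0,0,-5],"turn": [0,0,0],"grip": 1.0},{"dp": [-4,-2,-2],"turn": [0,0,0],"grip": 0.53},{"dp": [-4,-2,0],"turn": [0,0,0],"grip": 0.53},{"dp": [-4,-2,0],"turn": [0,0,0],"grip": 0.53},{"dp": [0,0,0],"turn": [0,0,0],"grip": 0.53},{"dp": [0,0,0],"turn": [0,0,0],"grip": 0.53}]'

```text
time: 27.95
ee_pos: [0.4733, 0.0547, 0.1933]
tool_rot: [0.0, 0.911, 0.413, 0.001]
wrist_force: [1.0, -0.0, 0.4]
opening: 0.0401
```

```bash
python3 look.py w13
```

```text
tcp [0.4733 0.0547 0.1933] open 0.0401 t 27.95
bush [np.int64(282), np.int64(189), np.int64(316), np.int64(226)] 0.77 [0.4672 0.0757] ztop 0.0486 rad 11.1 pol -0.0882 0.0181 tray -0.1782 -0.1575 move xy [ 1.17 -1.84]
bush [np.int64(320), np.int64(134), np.int64(359), np.int64(178)] 0.7 [0.5235 0.086 ] ztop 0.0484 rad 10.9 pol -0.0432 -0.0173 tray -0.1332 -0.1929 move xy [5.66 1.71]
tcp pol -0.0999 -0.0003 force [ 1.  -0.   0.4]
front panel x 1534 [-0.1332 -0.1243  0.    ]
```

View pics/w13.png

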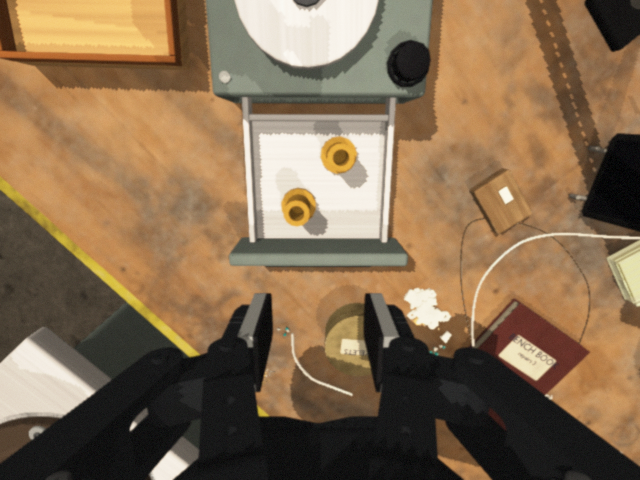

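The drawer is out again, with both bushings upright in it at (298,207) and (340,155).

Call:
servo_tool --motion '[{"dp": [1.17,-1.84,5.0],"turn": [0,0,0],"grip": 0.53},{"dp": [0,0,5.0],"turn": [0,0,0],"grip": 0.53},{"dp": [0,0,4.5],"turn": [0,0,0],"grip": 0.53},{"dp": [0,0,2.5],"turn": [0,0,0],"grip": 0.53},{"dp": [0,0,0],"turn": [0,0,0],"grip": 0.53},{"dp": [0,0,0],"turn": [0,0,0],"grip": 0.9},{"dp": [0,0,0],"turn": [0,0,0],"grip": 0.9},{"dp": [0,0,0],"turn": [0,0,0],"grip": 0.9}]' --newtons 30

```text
time: 29.1
ee_pos: [0.4669, 0.0756, 0.0237]
tool_rot: [-0.0, 0.911, 0.413, 0.001]
wrist_force: [0.7, 0.7, -0.3]
opening: 0.021
```

```bash
python3 -c "
from h import *
s=r.get_state();T=np.array([.4669,.3135]);ex=np.array([.6613,.7501]);ey=np.array([-.7501,.6613])
print(s['ee_pos'],s['opening'],tool(s,[*(T+.0*ex+.025*ey),.15]),tool(s,[*(T-.0*ex-.022*ey),.15]))"
```

```text
[0.46687989 0.07564112 0.02374994] 0.020971070995581903 [ 17.91 -18.18 -12.6 ] [ 17.9  -13.48 -12.6 ]
```

Call:
servo_tool --motion '[{"dp": [0,0,-4.6],"turn": [0,0,0],"grip": 0.9},{"dp": [0,0,-4.6],"turn": [0,0,0],"grip": 0.9},{"dp": [0,0,-4.6],"turn": [0,0,0],"grip": 0.9},{"dp": [3.93,-4.38,0],"turn": [0,0,0],"grip": 0.9},{"dp": [3.93,-4.38,0],"turn": [0,0,0],"grip": 0.9},{"dp": [3.93,-4.38,0],"turn": [0,0,0],"grip": 0.9},{"dp": [3.93,-4.38,0],"turn": [0,0,0],"grip": 0.9},{"dp": [0,0,0],"turn": [0,0,0],"grip": 0.9}]'

```text
time: 30.1
ee_pos: [0.4378, 0.3126, 0.1612]
tool_rot: [-0.0, 0.91, 0.414, 0.001]
wrist_force: [0.1, -0.5, -1.2]
opening: 0.0211
```

Call:
servo_tool --motion '[{"dp": [0,0,0],"turn": [0,0,0],"grip": 0.9}]'

```text
time: 30.22
ee_pos: [0.4378, 0.309, 0.1609]
tool_rot: [-0.0, 0.911, 0.413, -0.0]
wrist_force: [-1.1, -0.8, -1.5]
opening: 0.0207
```

```bash
python3 -c "
from h import *
s=r.get_state();T=np.array([.4669,.3135]);ex=np.array([.6613,.7501]);ey=np.array([-.7501,.6613])
print(s['ee_pos'],s['opening'],tool(s,[*(T-.022*ex+.018*ey),.035]))"
```

```text
[0.43782565 0.3089594  0.1609104 ] 0.02067647987125248 [ 0.07  0.08 12.59]
```

Call:
servo_tool --motion '[{"dp": [0,0,5.0],"turn": [0,0,0],"grip": 0.9},{"dp": [0,0,4.5],"turn": [0,0,0],"grip": 0.9},{"dp": [0,0,2.4],"turn": [0,0,0],"grip": 0.9},{"dp": [0,0,0.6],"turn": [0,0,0],"grip": 0.9},{"dp": [0,0,0],"turn": [0,0,0],"grip": 0.9}]'

```text
time: 30.85
ee_pos: [0.4387, 0.3086, 0.0364]
tool_rot: [-0.0, 0.911, 0.412, 0.0]
wrist_force: [1.0, 0.3, -0.6]
opening: 0.0208
```

Call:
servo_tool --motion '[{"dp": [0,0,0.2],"turn": [0,0,0],"grip": 0.9},{"dp": [0,0,0],"turn": [0,0,0],"grip": 0.53},{"dp": [0,0,0],"turn": [0,0,0],"grip": 0.53},{"dp": [0,0,0],"turn": [0,0,0],"grip": 0.53},{"dp": [0,0,-2],"turn": [0,0,0],"grip": 0.53},{"dp": [0,0,-5],"turn": [0,0,0],"grip": 0.53},{"dp": [0,0,-5],"turn": [0,0,0],"grip": 0.53},{"dp": [0,0,-4],"turn": [0,0,0],"grip": 0.53}]'

```text
time: 31.85
ee_pos: [0.4384, 0.3092, 0.1961]
tool_rot: [-0.0, 0.911, 0.413, 0.001]
wrist_force: [0.6, 0.5, -0.9]
opening: 0.04
```

```bash
python3 look.py w14
```

```text
tcp [0.4384 0.3092 0.1961] open 0.04 t 31.85
bush [np.int64(302), np.int64(202), np.int64(335), np.int64(242)] 0.73 [0.4382 0.3102] ztop 0.0586 rad 11.2 pol 0.0685 0.1949 tray -0.0215 0.0193 move xy [ 0.06 -0.08]
bush [np.int64(508), np.int64(306), np.int64(557), np.int64(352)] 0.57 [0.5315 0.1416] ztop 0.0658 rad 23.7 pol 0.0037 0.0134 tray -0.0862 -0.1622 move xy [-6.47 18.05]
bush [np.int64(439), np.int64(296), np.int64(592), np.int64(424)] 0.56 [0.4847 0.2822] ztop 0.2707 rad 8.1 pol 0.0782 0.1415 tray -0.0117 -0.034 move xy [1.02 5.26]
tcp pol 0.0679 0.1941 force [ 0.6  0.5 -0.9]
front panel x 77 [-0.1244 -0.1206 -0.1192]
knob [0.5942 0.2071] 8.9 pol 0.0943 0.0097 move xy [ 2.59 18.45]
```

Call:
servo_tool --motion '[{"dp": [-2.77,5.27,0],"turn": [0,0,0],"grip": 0.53},{"dp": [-2.77,5.27,0],"turn": [0,0,0],"grip": 0.53},{"dp": [-2.77,5.27,0],"turn": [0,0,0],"grip": 0.53},{"dp": [-2.77,5.27,0],"turn": [0,0,0],"grip": 0.53},{"dp": [0,0,0],"turn": [0,0,0],"grip": 0.53},{"dp": [0,0,0],"turn": [0,0,0],"grip": 0.53}]'

```text
time: 32.75
ee_pos: [0.5232, 0.0863, 0.1928]
tool_rot: [-0.0, 0.911, 0.412, -0.001]
wrist_force: [0.4, -0.7, 0.0]
opening: 0.0402
```

```bash
python3 look.py w15
```

```text
tcp [0.5232 0.0863 0.1928] open 0.0402 t 32.75
bush [np.int64(302), np.int64(196), np.int64(337), np.int64(242)] 0.92 [0.5236 0.0861] ztop 0.0485 rad 11.0 pol -0.0431 -0.0174 tray -0.1331 -0.1929 move xy [0.01 0.04]
bush [np.int64(7), np.int64(61), np.int64(81), np.int64(104)] 0.86 [0.4377 0.3095] ztop 0.059 rad 11.9 pol 0.0677 0.1948 tray -0.0223 0.0192 move xy [ 11.11 -21.16]
tcp pol -0.0432 -0.0169 force [ 0.4 -0.7  0. ]
front panel x 652 [-0.131  -0.1237 -0.1198]
knob [0.5944 0.2055] 8.8 pol 0.0933 0.0085 move xy [13.65 -2.53]
```

Call:
servo_tool --motion '[{"dp": [0,0,5.0],"turn": [0,0,0],"grip": 0.53},{"dp": [0,0,5.0],"turn": [0,0,0],"grip": 0.53},{"dp": [0,0,4.5],"turn": [0,0,0],"grip": 0.53},{"dp": [0,0,2.5],"turn": [0,0,0],"grip": 0.53},{"dp": [0,0,0],"turn": [0,0,0],"grip": 0.53},{"dp": [0,0,0],"turn": [0,0,0],"grip": 0.9},{"dp": [0,0,0],"turn": [0,0,0],"grip": 0.9},{"dp": [0,0,0],"turn": [0,0,0],"grip": 0.9}]'

```text
time: 33.9
ee_pos: [0.5243, 0.0872, 0.025]
tool_rot: [-0.0, 0.911, 0.413, 0.001]
wrist_force: [-1.4, 2.0, 2.7]
opening: 0.0212
```

Call:
servo_tool --motion '[{"dp": [0,0,-4.6],"turn": [0,0,0],"grip": 0.9},{"dp": [0,0,-4.6],"turn": [0,0,0],"grip": 0.9},{"dp": [0,0,-4.6],"turn": [0,0,0],"grip": 0.9},{"dp": [3.88,-4.37,0],"turn": [0,0,0],"grip": 0.9},{"dp": [3.88,-4.37,0],"turn": [0,0,0],"grip": 0.9},{"dp": [3.88,-4.37,0],"turn": [0,0,0],"grip": 0.9},{"dp": [3.88,-4.37,0],"turn": [0,0,0],"grip": 0.9},{"dp": [0,0,0],"turn": [0,0,0],"grip": 0.9}]'

```text
time: 34.9
ee_pos: [0.4941, 0.3222, 0.162]
tool_rot: [-0.0, 0.91, 0.414, 0.001]
wrist_force: [-0.2, -0.5, -0.9]
opening: 0.0207
```

```bash
python3 look.py w16; python3 -c "
from h import *
s=r.get_state();T=np.array([.4669,.3135]);ex=np.array([.6613,.7501]);ey=np.array([-.7501,.6613])
print(s['ee_pos'],s['opening'],tool(s,[*(T+.022*ex-.018*ey),.035]))"
```

```text
tcp [0.4941 0.3222 0.162 ] open 0.0207 t 34.9
bush [np.int64(287), np.int64(267), np.int64(350), np.int64(368)] 0.88 [0.4965 0.325 ] ztop 0.1989 rad 14.0 pol 0.1181 0.161 tray 0.0282 -0.0146 move xy [ 0.36 -0.  ]
bush [np.int64(259), np.int64(262), np.int64(297), np.int64(305)] 0.56 [0.4903 0.3392] ztop 0.1777 rad 3.4 pol 0.1247 0.175 tray 0.0348 -0.0006 move xy [ 1.03 -1.4 ]
bush [np.int64(210), np.int64(175), np.int64(396), np.int64(331)] 0.21 [0.4983 0.3273] ztop 0.1878 rad 24.1 pol 0.1211 0.1612 tray 0.0311 -0.0144 move xy [ 0.66 -0.02]
tcp pol 0.1145 0.161 force [-0.2 -0.5 -0.9]
[0.49411903 0.31905684 0.16183605] 0.020494394429661767 [-1.000e-02  1.300e-01  1.268e+01]Traceback (most recent call last):
  File "look.py", line 11, in <module>
    x=(W[...,:2]-O)@ex; y=(W[...,:2]-O)@ey; m=(W[...,2]>.05)&(W[...,2]<.062)&(abs(y)>.02)&(abs(y)<.06)&(x<.02)&(x>-.16); print("front panel x",m.sum(),np.percentile(x[m],[2,50,98]).round(4))
                                                                                                                                                       ~~~~~~~~~~~~~^^^^^^^^^^^^^^^^
    return _quantile_unchecked(
        a, q, axis, out, overwrite_input, method, keepdims, weights)
    return _ureduce(a,
                    func=_quantile_ureduce_func,
    ...<5 lines>...
                    overwrite_input=overwrite_input,
                    method=method)
    r = func(a, **kwargs)
    result = _quantile(arr,
                       quantiles=q,
    ...<2 lines>...
                       out=out,
                       weights=wgt)
    slices_having_nans = np.isnan(arr[-1, ...])
                                  ~~~^^^^^^^^^
IndexError: index -1 is out of bounds for axis 0 with size 0
```

Call:
servo_tool --motion '[{"dp": [0,0,5.0],"turn": [0,0,0],"grip": 0.9},{"dp": [0,0,4.5],"turn": [0,0,0],"grip": 0.9},{"dp": [0,0,2.4],"turn": [0,0,0],"grip": 0.9},{"dp": [0,0,0.6],"turn": [0,0,0],"grip": 0.9},{"dp": [0,0,0],"turn": [0,0,0],"grip": 0.9}]'

```text
time: 35.62
ee_pos: [0.4951, 0.3182, 0.0375]
tool_rot: [-0.0, 0.911, 0.412, 0.0]
wrist_force: [0.2, -0.7, 0.2]
opening: 0.0211
```

Call:
servo_tool --motion '[{"dp": [0,0,0.2],"turn": [0,0,0],"grip": 0.9},{"dp": [0,0,0],"turn": [0,0,0],"grip": 0.53},{"dp": [0,0,0],"turn": [0,0,0],"grip": 0.53},{"dp": [0,0,0],"turn": [0,0,0],"grip": 0.53},{"dp": [0,0,-2],"turn": [0,0,0],"grip": 0.53},{"dp": [0,0,-5],"turn": [0,0,0],"grip": 0.53},{"dp": [0,0,-5],"turn": [0,0,0],"grip": 0.53},{"dp": [0,0,-4],"turn": [0,0,0],"grip": 0.53}]'

```text
time: 36.62
ee_pos: [0.4948, 0.3189, 0.1972]
tool_rot: [-0.0, 0.911, 0.413, 0.001]
wrist_force: [-0.1, 1.0, -1.5]
opening: 0.0401
```

```bash
python3 look.py w17 2>/dev/null; python3 -c "
from h import *
s=r.get_state();O=np.array([.5391,.1299]);ex=np.array([.6613,.7501])
print(tool(s,[*(O-.17*ex),.135]))"
```

```text
tcp [0.4948 0.3189 0.1972] open 0.0401 t 36.625
bush [np.int64(298), np.int64(202), np.int64(334), np.int64(246)] 0.98 [0.4933 0.3184] ztop 0.0585 rad 11.2 pol 0.1111 0.159 tray 0.0211 -0.0166 move xy [-0.13 -0.07]
bush [np.int64(263), np.int64(248), np.int64(296), np.int64(293)] 0.87 [0.4382 0.31  ] ztop 0.0589 rad 11.2 pol 0.0684 0.1948 tray -0.0216 0.0192 move xy [-4.4  -3.67]
tcp pol 0.1124 0.1582 force [-0.1  1.  -1.5]
front panel x 210 [-0.1309 -0.1224 -0.1192]
knob [0.5946 0.2068] 8.8 pol 0.0944 0.0092 move xy [-1.85 14.89]
[-28.43  15.74   6.11]
```

Call:
servo_tool --motion '[{"dp": [-4.74,2.62,0],"turn": [0,0,0],"grip": 1.0},{"dp": [-4.74,2.62,0],"turn": [0,0,0],"grip": 1.0},{"dp": [-4.74,2.62,0],"turn": [0,0,0],"grip": 1.0},{"dp": [-4.74,2.62,0],"turn": [0,0,0],"grip": 1.0},{"dp": [-4.74,2.62,0],"turn": [0,0,0],"grip": 1.0},{"dp": [-4.74,2.62,0],"turn": [0,0,0],"grip": 1.0},{"dp": [0,0,5.0],"turn": [0,0,0],"grip": 1.0},{"dp": [0,0,0],"turn": [0,0,0],"grip": 1.0}]'

```text
time: 37.78
ee_pos: [0.4223, -0.0004, 0.142]
tool_rot: [-0.0, 0.911, 0.412, -0.004]
wrist_force: [-0.4, -0.3, 1.3]
opening: 0.0003
```

```bash
python3 look.py w18 2>/dev/null
```

```text
tcp [ 4.223e-01 -4.000e-04  1.420e-01] open 0.0003 t 37.775
tcp pol -0.175 0.0014 force [-0.4 -0.3  1.3]
front panel x 2538 [-0.1333 -0.1259 -0.1203]
```

Call:
servo_tool --motion '[{"dp": [0,0.1,5.2],"turn": [0,0,0],"grip": 1.0},{"dp": [0,0,4.9],"turn": [0,0,0],"grip": 1.0},{"dp": [1.7,0,0],"turn": [0,0,0],"grip": 1.0},{"dp": [1.0,0,0],"turn": [0,0,0],"grip": 1.0},{"dp": [1.5,0,0],"turn": [0,0,0],"grip": 1.0},{"dp": [1.7,0,0],"turn": [0,0,0],"grip": 1.0},{"dp": [1.7,0,0],"turn": [0,0,0],"grip": 1.0},{"dp": [1.7,0,0],"turn": [0,0,0],"grip": 1.0}]'

```text
time: 38.92
ee_pos: [0.4876, 0.0702, 0.0457]
tool_rot: [0.001, 0.911, 0.413, -0.0]
wrist_force: [-0.6, -11.1, 0.5]
opening: -0.0
```

Call:
servo_tool --motion '[{"dp": [1.5,0,0],"turn": [0,0,0],"grip": 1.0},{"dp": [1.4,0,0],"turn": [0,0,0],"grip": 1.0},{"dp": [1.0,0,0],"turn": [0,0,0],"grip": 1.0},{"dp": [0.6,0,0],"turn": [0,0,0],"grip": 1.0},{"dp": [0.6,0,0],"turn": [0,0,0],"grip": 1.0},{"dp": [0.5,0,0],"turn": [0,0,0],"grip": 1.0},{"dp": [0.3,0,0],"turn": [0,0,0],"grip": 1.0},{"dp": [0,0,0],"turn": [0,0,0],"grip": 1.0}]'

```text
time: 39.92
ee_pos: [0.5243, 0.1126, 0.0453]
tool_rot: [0.001, 0.911, 0.413, -0.003]
wrist_force: [-5.3, -12.8, 3.0]
opening: 0.0002
```

```bash
python3 look.py w19 2>/dev/null
```

```text
tcp [0.5243 0.1126 0.0453] open 0.0002 t 39.925
tcp pol -0.0228 -0.0003 force [ -5.3 -12.8   3. ]
front panel x 3535 [-0.0131 -0.0069 -0.0032]
```

Call:
servo_tool --motion '[{"dp": [0.4,0,0],"turn": [0,0,0],"grip": 1.0},{"dp": [0.2,0,0],"turn": [0,0,0],"grip": 1.0},{"dp": [0,0,0],"turn": [0,0,0],"grip": 1.0}]'

```text
time: 40.45
ee_pos: [0.5244, 0.113, 0.0451]
tool_rot: [0.002, 0.911, 0.412, -0.007]
wrist_force: [-13.9, -25.8, 17.9]
opening: 0.0001
```

Call:
servo_tool --motion '[{"dp": [-2,0,0],"turn": [0,0,0],"grip": 1.0},{"dp": [-2,0,0],"turn": [0,0,0],"grip": 1.0},{"dp": [-2,0,0],"turn": [0,0,0],"grip": 1.0},{"dp": [0,0,-6],"turn": [0,0,0],"grip": 1.0},{"dp": [0,0,-6],"turn": [0,0,0],"grip": 1.0},{"dp": [0,0,-6],"turn": [0,0,0],"grip": 1.0},{"dp": [0,-4,0],"turn": [0,0,0],"grip": 1.0},{"dp": [0,-4,0],"turn": [0,0,0],"grip": 1.0}]'

```text
time: 41.45
ee_pos: [0.4299, 0.1274, 0.2249]
tool_rot: [-0.001, 0.911, 0.412, 0.001]
wrist_force: [0.3, 1.0, -0.9]
opening: 0.0002
```

Call:
servo_tool --motion '[{"dp": [0,0,0],"turn": [0,0,0],"grip": 1.0},{"dp": [0,0,0],"turn": [0,0,0],"grip": 1.0},{"dp": [0,0,0],"turn": [0,0,0],"grip": 1.0},{"dp": [0,0,0],"turn": [0,0,0],"grip": 1.0}]'

```text
time: 41.95
ee_pos: [0.4308, 0.1265, 0.2236]
tool_rot: [0.0, 0.911, 0.412, -0.0]
wrist_force: [0.7, 0.2, 0.1]
opening: 0.0
```

```bash
python3 look.py w20
```

```text
tcp [0.4308 0.1265 0.2236] open 0.0 t 41.95
bush [np.int64(203), np.int64(0), np.int64(242), np.int64(16)] 0.74 [0.4879 0.3112] ztop 0.0356 rad 6.6 pol 0.1022 0.1583 tray 0.0122 -0.0173 move xy [17.65 -7.9 ]
bush [np.int64(154), np.int64(25), np.int64(205), np.int64(74)] 0.59 [0.4384 0.31  ] ztop 0.0588 rad 11.3 pol 0.0685 0.1947 tray -0.0215 0.0191 move xy [ 14.28 -11.55]
bush [np.int64(484), np.int64(86), np.int64(524), np.int64(124)] 0.42 [0.597  0.1051] ztop 0.0835 rad 11.3 pol 0.0197 -0.0599 tray -0.0703 -0.2355 move xy [ 9.36 13.9 ]
tcp pol -0.0742 0.079 force [0.7 0.2 0.1]
front panel x 1518 [-0.0161 -0.0086 -0.0029]
```

View pics/w20.png

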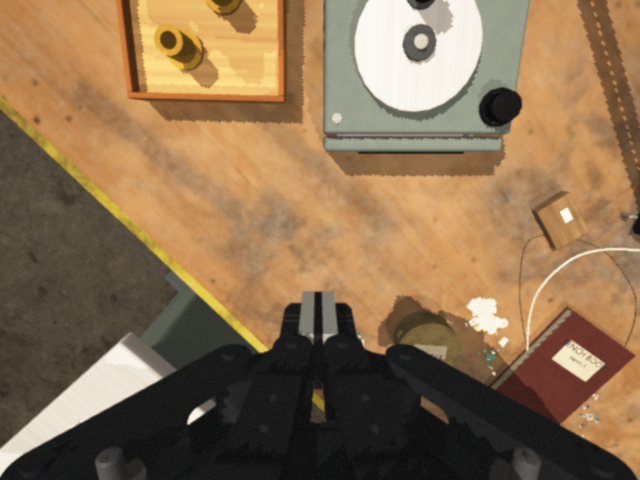

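The drawer is shut (front edge at about row 150). One bushing shows fully at (178,45), the other is cut off at the top edge, so I'll check both from the top camera before handing in.

Run:
```python
from h import *
im=r.get_image("top"); W=cloud(im); T=np.array([.4669,.3135]);ex=np.array([.6613,.7501]);ey=np.array([-.7501,.6613]); O=np.array([.5391,.1299])
d=W[...,:2]-T; tx,ty=d@ex,d@ey; m=(abs(tx)<.056)&(abs(ty)<.061)&(W[...,2]>.045)
n,l,st,c=cv2.connectedComponentsWithStats(m.astype(np.uint8))
for i in range(1,n): q=l==i; print("bush tray",tx[q].mean().round(4),ty[q].mean().round(4),"zmax",W[q][:,2].max().round(4),st[i,4])
d=W[...,:2]-O; x,y=d@ex,d@ey; m=(W[...,2]>.105)&(W[...,2]<.125)&(x>.01)&(x<.12)&(abs(y)<.06); print("knob pol",x[m].mean().round(4),y[m].mean().round(4))
for k,(a,b,c2,e,h) in dict(tin=(395,260,435,290,.02),dap=(390,198,418,222,.01)).items(): S=W[b:e,a:c2].reshape(-1,3);print(k,S[S[:,2]>h].mean(0).round(4))
```

```text
bush tray 0.0203 -0.0167 zmax 0.0625 43
bush tray -0.0227 0.0192 zmax 0.0635 39
knob pol 0.0922 0.0094
tin [ 0.4197 -0.0663  0.0306]
dap [ 0.6007 -0.0443  0.0504]
```

```bash
python3 -c "
from bench import r
print(r.close_job())"
```

```text
the job is handed in; nothing more can be done
None
```

The job is done and handed in at about 42 s of robot time; no verdict was reported. There were two bushings in the tray.

**What I did**
1. I pressed the button to release the drawer, loaded both bushings upright and pushed the drawer in until it latched.
2. I turned the crank one full turn clockwise, holding the knob, with the drawer shut.
3. I released the drawer again, stood both bushings back in the tray and pushed the drawer shut.

**Last checks**
- **Bushings:** in the tray at about (20, −17) and (−23, 19) mm from its centre. Their tops are at the right height for standing upright.
- **Drawer:** its front measured about 12–16 mm in front of the housing after I backed away. That is 0–4 mm out, and it stayed shut with the hand clear.
- **Crank:** the knob is back at the rear within about 1 mm.
- **Tin and block:** unmoved, to within 1 mm.

**Checks that fell short:** the last wrist picture cut one bushing off at its edge, so I confirmed that one with the top camera. No other check failed or disagreed.

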